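# Seat the cork-faced drive center in the spindle nose

## Robot

A 6-joint arm with a two-finger parallel gripper is mounted at the origin on the work surface. World frame = base frame: x ahead of the robot, y to its left, z up, the work surface at z = 0. Lengths are in mm, angles in rad, forces in N, time in s.
With the tool pointing down it reaches from about 275 to 850 mm from the base axis. Payload 5.2 kg.
Tool frame: the origin (TCP) lies between the finger pads; the fingertips stand 19 mm ahead of it and the grasp point (between the pads) is the TCP (env.nose_length is the distance from the TCP to the fingertips, in mm); z points along the fingers, y is the line along which they close (so a half turn about z gives the same grasp; the last joint's range is limited). The gripper opens to 85 mm and grips with 20 to 120 N. Pads are 22 mm wide; open, the fingers measure 114 mm over their backs; the gripper's body (76 mm by 85 mm) begins 54 mm behind the grasp point. The pads swing forward as they close: fully open they stand 13 mm farther back than shut.
Start: joints at [-1.419, 0.259, 1.535, -0, 1.348, -0.203], TCP at [191.092, -515.741, 250.31] pointing down, gripper open.
Joint ranges: [-3.14, 3.14], [-0.91, 2.08], [0.19, 2.58], [-1.22, 4.36], [0.22, 2.71], [-3.12, 3.12]. Speed limits (rad/s): [2.57, 2.57, 3.14, 3.14, 3.14, 3.14].

## Interface

Orientations are given as a 3x3 rotation matrix whose columns are the frame's x, y, z axes.
In Python, from bench import readout, cams, close_job, env gives the robot as it stands.
- The arm moves only by the tool carry_out, never from a script. Its argument "steps" is a list of rows, each an object of numbers: "x", "y", "z": the shift along the tool's x, y, z in cm; "twist": the turn about the tool's z in rad. In form: [{"x": .., "y": .., "z": .., "twist": ..}, ...]. A call has exactly 8 rows; each row is the pose to reach, as a shift and turn from the pose commanded when the call began, along the tool's axes at that moment; what a row does not reach only later rows make up. A row lasts 1/8 s, in which the tool goes at most 62.5 mm and 10.7 degrees, less where a joint would pass 70% of its speed; a pose out of reach is approached as far as the arm can. A call with a gripper value outside its range is refused whole. "grip" is the opening, from 0 (shut) to 1 (fully open), set as the call begins (left out, the last holds). The fingers move at their own pace and stop on an object; "force" is the grip in N (left out, the last holds). Time passes only in rows, so rows that repeat a pose let the fingers close, or fill a call up. It gives the time, the measured TCP pose, the force, the opening and the grip force at its end, in the units of the state.
- readout.get_state(): the state, without advancing time (a new reading comes with each control period).
- cams.snapshot(name): name is "scene" or "side" or "wrist"; returns (picture, depth): 400x640x3 uint8, red, green, blue; 400x640 float32, mm along the optical axis (not along the pixel's ray), 0 where there is no reading.
- cams.camera_info(name): a dict with "fx", "fy", "cx", "cy" (pixels), "eye" and "rotation" of the camera in the world. Camera axes: x right, y up, looking along -z (the intrinsics and any distortion apply to the point x, -y, -z); pixel columns grow to the right and rows downward; lengths in mm; the calibration is good to about 2 mm. A picture is of the moment at which its call begins: read the wrist's pose just before it. camera_info takes no time and is no camera call; for the wrist camera it gives the pose at the moment of the call.
- close_job(): hands the job in; it is judged then, once.
The state is a dict: "time": time; "joint_pos": joint angles; "joint_vel": joint speeds; "joint_efforts": joint torques, N m; "tool_pos": TCP position; "tool_rot": TCP orientation; "contact_force": force on the tool from outside, world axes, zero at the start; "moment": the same for the moment, N m; "grip_width": opening from 0.0 (shut) to 1.0 (fully open); "grasp_force": force on a finger pad.
Only numpy, scipy, OpenCV 4.12 (cv2) and the standard library are available. Lean on these libraries where they do the work, as an engineer would, in place of code of your own. Each camera call takes 0.05 s, during which the arm holds its last target. There are 200 camera calls.

## Task

Take the cork-faced drive center out of the walnut rack, lower its tapered shank upright into the bore of the spindle nose without dropping it in, then push it straight down, with a slow, steady push of about 20 newtons, so that the taper jams and friction alone holds it; let go and leave it standing there. Pushing much harder than 25 newtons would overdrive it. Leave the other two centers in the rack, and the doll and the brass ferrule where they are.

Things in the scene. Friction and masses are not known exactly. Their poses are not given: they have to be found in the camera images.
- drive_hub (a point): Centre of the hub of the drive center, the loose part to seat (aluminium hub, steel shank, 0.16 to 0.24 kg). It stands upright (z up) in one of the rack's 3 holes: round hub 36 mm across, 26 mm high, its flat top faced with cork; top 13 mm above this point, hub underside 13 mm below it; below that a collar 32 mm across, 12 mm high; then a smooth round tapered shank 45 mm long, tip 70 mm below this point.
- drive: The same drive center: origin at the centre of the shank's tip, z up along its axis. The shank is 21.2 mm across under the collar and 15.8 mm at the tip.
- nose_mouth (a point): Centre of the mouth of the upright tapered bore in the fixed steel spindle nose; z up. Nose 60 mm across at the mouth, 70 mm high, with a flange 104 mm across on the bench. The shank bears on 3 brass pads in the bore, narrowing downward like the shank, with lead-in slopes 29 mm across at the mouth. It jams when drive_hub is about 30 to 40 mm above this point; how deep cannot be seen (pad fit varies), only felt; the collar never reaches the nose.
- nose: The fixed spindle nose with its other two pads: origin under its centre at bench height, z up; its yaw does not matter.
- pad: One of three fixed brass pads lining the bore; its fit varies by 0.8 mm in or out. Origin on the bore's axis at bench height, give or take that. The harder the push, the harder the pads squeeze the shank (10 to 16 N in all just set in, about 30 N after a steady 20 N push, 38 N after 28 N; it moves under 1 mm from 5 to 20 N); the squeeze stays. A brief touch peaking at 20 N does less. Not handled.
- rack: Fixed walnut rack 70 x 250 x 55 mm, origin under its centre, long side along its y; three vertical holes 25 mm across at y = -80, 0 and 80 mm, which hold the three centers by their collars. Which center is in which hole varies. Fingers go in along the rack's x, on either side of the hub; hub centre is 25 mm above the rack's top.
- spur: Bystander: steel spur center (28 mm hub with a point and four spurs) standing in the rack, origin at its shank tip, 89 mm high in all, 45 mm of it in the hole.
- cone: Bystander: steel tailstock cone center (34 mm wide 60 degree cone, point up) standing in the rack, origin at its shank tip, 91 mm high in all, 45 mm of it in the hole.
- doll: Bystander: white primed doll shell, 56 mm wide, 104 mm high, upright in a low frosted acrylic jig (110 x 90 mm) at the far side; origin under its foot.
- ferrule: Bystander: brass ferrule, 24 mm across, 30 mm high, standing on the bench beside a flat walnut sizing template; origin under its centre.

How it is judged:
By the outcome, as a careful person would: the job done as asked, in the order asked, and still so for the second after the job is handed in, with the robot touching nothing.
It also fails if it takes over 51 s, if anything falls off the work surface, if the arm or the gripper's body presses on something with over 40 N, if the wrist force passes 120 N, or if a joint passes its speed limit or range.

## Working session

There is one attempt and no reset: what is moved stays moved. The work goes in short steps, Python scripts to look and compute and a tool call to move; the robot and the scene stay as the last step left them, time stands still between calls to the robot, and variables do not carry over. Pictures are saved under pics/ and viewed, at most 10 in all, crops included, and the job is handed in when it is done.

Besides the shell and the picture viewer there is one more tool, called in YAML: its name, and indented under it one key for each argument. carry_out: Moves the arm, as the interface text tells. Its arguments: {"type":"object","properties":{"steps":{"type":"array"},"grip":{"type":"number"},"force":{"type":"number"}},"required":["steps"]}

```bash
mkdir -p pics; cat > h.py <<'E'
import numpy as np, cv2
from bench import readout, cams, env
def snap(name,fn):
    i=cams.camera_info(name); p,d=cams.snapshot(name)
    cv2.imwrite('pics/'+fn+'.png',p[:,:,::-1]); np.savez('pics/'+fn+'.npz',d=d,p=p,**{k:np.array(v) for k,v in i.items() if k in('fx','fy','cx','cy','eye','rotation')})
    return i
def pt(fn,u,v,depth=None,z=None):
    f=np.load('pics/'+fn+'.npz'); 
    r=np.array([(u-f['cx'])/f['fx'],-(v-f['cy'])/f['fy'],-1.])
    r=f['rotation']@r
    if z is not None: s=(z-f['eye'][2])/r[2]
    else: s=float(depth if depth else np.median(f['d'][int(v)-1:int(v)+2,int(u)-1:int(u)+2]))
    return f['eye']+s*r
E
python3 - <<'E'
from h import *
for n in('scene','side'): print(snap(n,n+'0'))
s=readout.get_state(); print(s['tool_pos'],s['tool_rot'],s['time'],s['grip_width'])
E
```

```text
{'fx': 500.13388965456033, 'fy': 500.13388965456033, 'cx': 325.453562291367, 'cy': 205.9944149658184, 'eye': array([1201.68116294,    8.39443121,  779.69041934]), 'rotation': array([[ 0.018059  , -0.73807424,  0.67447779],
       [ 0.99971114,  0.00262951, -0.02388961],
       [ 0.01585876,  0.67471439,  0.73790853]])}
{'fx': 478.4273437165057, 'fy': 478.4273437165057, 'cx': 326.6206534424224, 'cy': 202.69984616776216, 'eye': array([ 478.01742   , -710.39254647,  527.34466113]), 'rotation': array([[ 0.99263207,  0.04414073, -0.11284135],
       [-0.11979493,  0.49729437, -0.85927149],
       [ 0.0181865 ,  0.86645826,  0.49891817]])}
[ 191.04262688 -515.29280705  249.55503521] [[ 9.37698155e-01  3.47450867e-01 -2.55988542e-04]
 [ 3.47450804e-01 -9.37696775e-01  1.64229141e-03]
 [ 3.30575946e-04 -1.62891705e-03 -9.99998619e-01]] 0.1 0.9986863792141644
```

View pics/scene0.png

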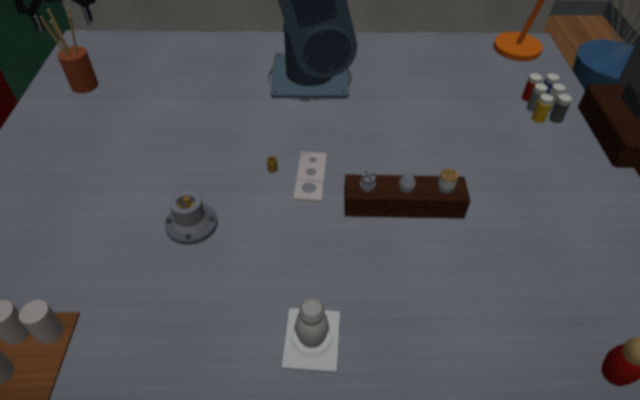

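View pics/side0.png

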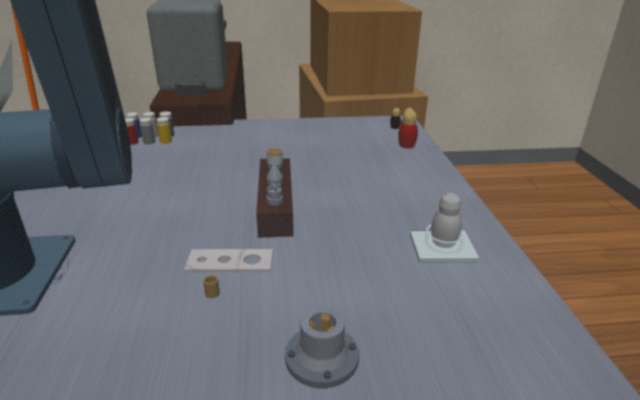

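The scene picture shows the cork-faced center in the right-hand (+y) hole at about (448,174), the nose mouth at about (187,204), the spur center at (368,180) and the cone at (407,183). The side picture shows the rack running close to the y direction.

```bash
python3 - <<'E'
from h import *
print('cork',pt('scene0',449,174,z=93),pt('scene0',449,174),pt('side0',274,152,z=93))
print('nose',pt('scene0',187,203,z=70),pt('side0',323,322,z=70))
for u,v in((345,177),(466,178),(467,196),(345,196)): print('rack',pt('scene0',u,v,z=55))
p=np.load('pics/scene0.npz')['p'];q=np.load('pics/side0.npz')['p']
a=cv2.resize(p[150:230,335:475],None,fx=5,fy=5,interpolation=2);b=cv2.resize(p[180:245,150:220],None,fx=4,fy=4,interpolation=2)
c=np.zeros((600,800,3),np.uint8);c[:400,:700]=a;c=c[:,:,::-1]
c2=cv2.resize(p[190:240,160:220],None,fx=3.5,fy=3.5)
c=np.ascontiguousarray(c);c[400:575,:210]=c2[:,:,::-1]
c3=cv2.resize(q[305:355,285:365],None,fx=3.5,fy=3.5);c[400:575,220:500]=c3[:,:,::-1]
c4=cv2.resize(q[140:190,250:310],None,fx=3.5,fy=3.5);c[400:575,520:730]=c4[:,:,::-1]
cv2.imwrite('pics/c0.png',c)
E
```

```text
cork [488.74466546 277.78430798  93.        ] [488.97491341 277.69730659  93.22177158] [486.87495255 271.84701485  93.        ]
nose [ 544.24999326 -234.66870668   70.        ] [ 538.34037588 -239.58025305   70.        ]
rack [457.90508107  73.90468991  55.        ]
rack [461.33393561 326.08276318  55.        ]
rack [513.0482598  317.29806663  55.        ]
rack [512.31817331  71.48474433  55.        ]
```

View pics/c0.png

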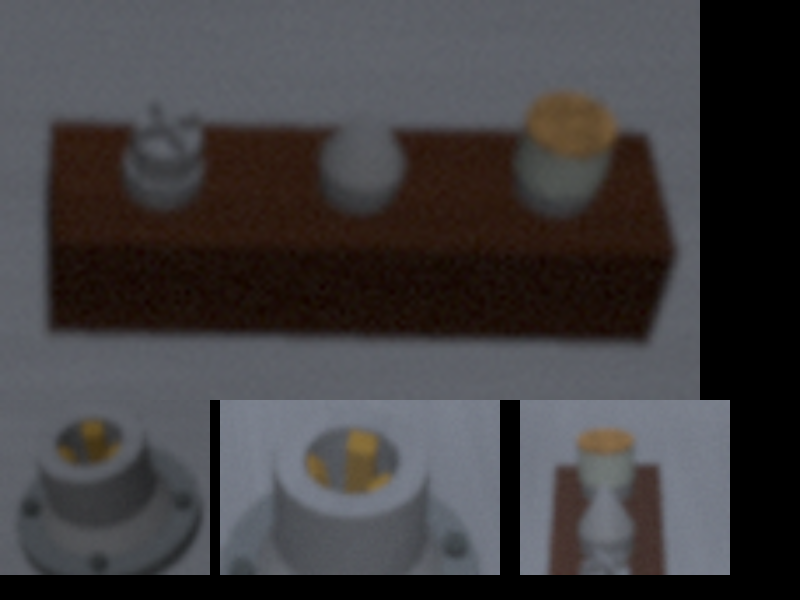

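The enlarged crop puts the cork centre at about scene (449,174.8) and side (274,151.5), and the nose mouth at about scene (185.8,201.8) and side (322.4,322). The rack top corners are at (345.4,174.4), (464,176.6), (470,200) and (345.4,199).

```bash
python3 - <<'E'
from h import *
print('cork',pt('scene0',449,174.8,z=93),pt('side0',274.3,151.5,z=93))
print('nose',pt('scene0',185.8,201.8,z=70),pt('side0',322.4,322,z=70))
P=[pt('scene0',u,v,z=55)[:2] for u,v in((345.4,174.4),(464,176.6),(470,200),(345.4,199))]
print(np.round(P),[np.arctan2(-(b-a)[0],(b-a)[1]) for a,b in((P[0],P[1]),(P[3],P[2]))])
s=readout.get_state(); R=s['tool_rot'];print(np.arctan2(R[1,0],R[0,0]))
e=pt('scene0',449,174.8,z=93)-s['tool_pos'];print(R.T@e/10)
E
```

```text
cork [491.02842136 277.35993284  93.        ] [487.60626869 274.5265984   93.        ]
nose [ 541.09144816 -237.4950059    70.        ] [ 537.54233397 -239.49918984   70.        ]
[[450.  75.]
 [457. 323.]
 [524. 321.]
 [521.  72.]] [np.float64(-0.028276596454189104), np.float64(-0.014157230561117985)]
0.35485118280691014
[ 55.66522047 -63.8782578   15.77797928]
```

carry_out:
  steps:
    - {"x": 3.9, "y": -4.5, "z": 0, "twist": -0.08}
    - {"x": 7.8, "y": -9, "z": 0, "twist": -0.16}
    - {"x": 11.7, "y": -13.5, "z": 0, "twist": -0.24}
    - {"x": 15.6, "y": -18, "z": 0, "twist": -0.32}
    - {"x": 19.5, "y": -22.5, "z": 0, "twist": -0.4}
    - {"x": 23.4, "y": -27, "z": 0, "twist": -0.48}
    - {"x": 27.3, "y": -31.5, "z": 0, "twist": -0.56}
    - {"x": 31.2, "y": -36, "z": 0, "twist": -0.64}
  grip: 1

```text
time: 1.1
tool_pos: [358.8, -67.9, 250.3]
tool_rot: [[0.543, 0.84, 0.001], [0.84, -0.543, -0.0], [0.0, 0.001, -1.0]]
contact_force: [1.5, -0.5, 0.4]
grip_width: 1.0
grasp_force: 0.0
```

carry_out:
  steps:
    - {"x": 5.2, "y": -1.1, "z": 0.5, "twist": -0.08}
    - {"x": 10.4, "y": -2.2, "z": 1, "twist": -0.16}
    - {"x": 15.6, "y": -3.3, "z": 2, "twist": -0.24}
    - {"x": 20.8, "y": -4.4, "z": 3, "twist": -0.32}
    - {"x": 26, "y": -5.5, "z": 4, "twist": -0.4}
    - {"x": 31.2, "y": -6.6, "z": 5, "twist": -0.48}
    - {"x": 36, "y": -7.7, "z": 5, "twist": -0.555}
    - {"x": 36, "y": -7.7, "z": 5, "twist": -0.555}

```text
time: 2.1
tool_pos: [490.3, 276.8, 199.3]
tool_rot: [[0.017, 1.0, -0.001], [1.0, -0.017, 0.0], [0.0, -0.001, -1.0]]
contact_force: [-0.2, -0.2, 0.5]
grip_width: 1.001
grasp_force: 0.0
```

```bash
python3 - <<'E'
from h import *
print(readout.get_state()['tool_pos']);print(snap('wrist','w1'))
E
```

```text
[490.345532   276.77494662 199.26940937]
{'fx': 327.4799658034334, 'fy': 327.4799658034334, 'cx': 320.8242255924296, 'cy': 195.09986705935228, 'eye': array([493.00827867, 360.70743919, 322.8925093 ]), 'rotation': array([[ 0.99985531,  0.01570339,  0.00653872],
       [-0.01697893,  0.94467589,  0.32756554],
       [-0.00103308, -0.32762916,  0.94480583]])}
```

View pics/w1.png

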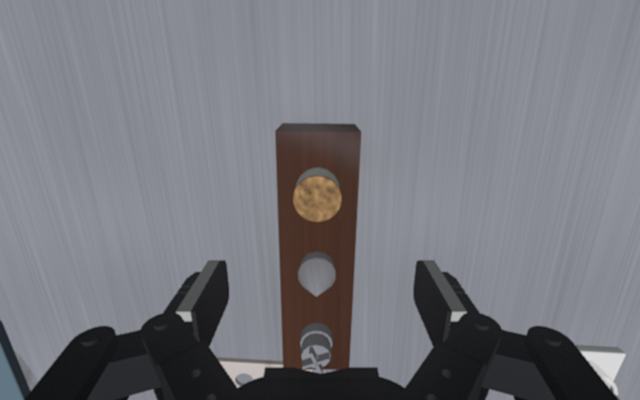

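The wrist picture shows the cork face centred at about (317.5,199). The rack edges run from (277,131) to (283,365) on the left and (360,131) to (350,365) on the right, with open space either side for the fingers.

```bash
python3 - <<'E'
from h import *
print(pt('w1',317.5,199,z=93),pt('w1',317.5,199))
for u,v in((277,131),(360,131),(283,365),(350,365)):print(pt('w1',u,v,z=55))
E
```

```text
[488.88508911 277.96514655  93.        ] [488.89352454 278.13442496  93.47032585]
[456.55580418 323.42713709  55.        ]
[523.84352204 322.29433294  55.        ]
[447.99581165  78.63601587  55.        ]
[518.72621394  77.51205998  55.        ]
```

carry_out:
  steps:
    - {"x": 0.1, "y": -0.14, "z": 3, "twist": 0.01}
    - {"x": 0.1, "y": -0.14, "z": 6, "twist": 0.01}
    - {"x": 0.1, "y": -0.14, "z": 8.5, "twist": 0.01}
    - {"x": 0.1, "y": -0.14, "z": 10.5, "twist": 0.01}
    - {"x": 0.1, "y": -0.14, "z": 11.5, "twist": 0.01}
    - {"x": 0.1, "y": -0.14, "z": 11.9, "twist": 0.01}
    - {"x": 0.1, "y": -0.14, "z": 11.9, "twist": 0.01}
    - {"x": 0.1, "y": -0.14, "z": 11.9, "twist": 0.01}

```text
time: 3.15
tool_pos: [489.2, 275.2, 82.1]
tool_rot: [[0.031, 1.0, 0.001], [1.0, -0.031, 0.0], [0.0, 0.001, -1.0]]
contact_force: [-0.3, -0.6, 1.1]
grip_width: 0.996
grasp_force: 0.0
```

carry_out:
  steps:
    - {"x": 0, "y": 0, "z": 0, "twist": 0}
    - {"x": 0, "y": 0, "z": 0, "twist": 0}
    - {"x": 0, "y": 0, "z": 0, "twist": 0}
    - {"x": 0, "y": 0, "z": 0, "twist": 0}
    - {"x": 0, "y": 0, "z": 0, "twist": 0}
    - {"x": 0, "y": 0, "z": 0, "twist": 0}
    - {"x": 0, "y": 0, "z": 0, "twist": 0}
    - {"x": 0, "y": 0, "z": 0, "twist": 0}
  grip: 0
  force: 70

```text
time: 4.15
tool_pos: [488.8, 275.3, 81.8]
tool_rot: [[0.031, 1.0, 0.0], [1.0, -0.031, 0.0], [0.0, 0.0, -1.0]]
contact_force: [-1.5, 0.7, 5.1]
grip_width: 0.401
grasp_force: 69.4
```

carry_out:
  steps:
    - {"x": 0, "y": 0, "z": -0.5, "twist": 0}
    - {"x": 0, "y": 0, "z": -1.5, "twist": 0}
    - {"x": 0, "y": 0, "z": -3.5, "twist": 0}
    - {"x": 0, "y": 0, "z": -6, "twist": 0}
    - {"x": 0, "y": 0, "z": -9, "twist": 0}
    - {"x": 0, "y": 0, "z": -12, "twist": 0}
    - {"x": 0, "y": 0, "z": -14, "twist": 0}
    - {"x": 0, "y": 0, "z": -14, "twist": 0}

```text
time: 5.15
tool_pos: [489.7, 275.4, 223.3]
tool_rot: [[0.031, 1.0, 0.004], [1.0, -0.031, 0.001], [0.001, 0.004, -1.0]]
contact_force: [0.2, 0.3, -2.1]
grip_width: 0.402
grasp_force: 69.9
```

```bash
python3 - <<'E'
from h import *
s=readout.get_state();print(s['tool_pos'],s['contact_force'],s['grip_width'],s['moment'])
snap('wrist','w2')
a=cv2.imread('pics/w2.png');cv2.imwrite('pics/w2c.png',cv2.resize(a[180:400,180:460],None,fx=2.5,fy=2.5))
E
```

```text
[489.67298143 275.44049968 223.30583485] [ 0.17048737  0.27002557 -2.10393746] 0.4016023417283965 [ 0.00034095 -0.03260955  0.02767281]
```

View pics/w2c.png

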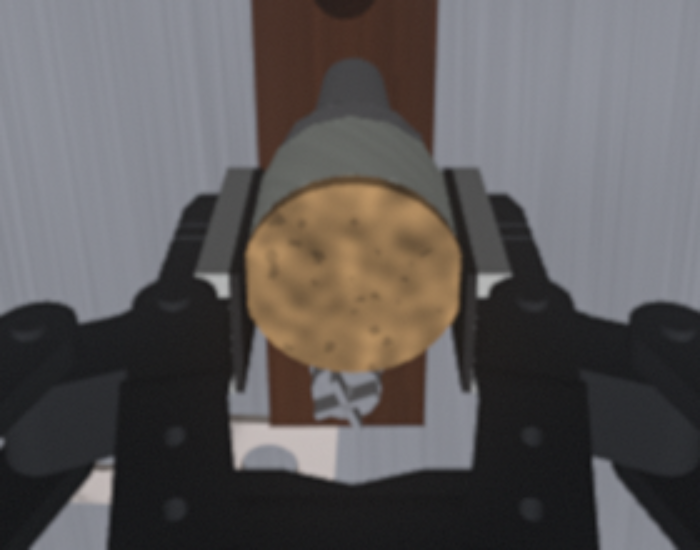

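The hub is held between the pads with the cork face centred at about crop (354,276), i.e. image (321.6,290.4). The shank's far outline is at crop (352,58).

```bash
python3 - <<'E'
from h import *
s=readout.get_state();t=s['tool_pos'];R=s['tool_rot']
top=pt('w2',321.6,290.4);print('top',top,R.T@(top-t))
f=np.load('pics/w2.npz')
def proj(P):
    c=f['rotation'].T@(P-f['eye']);return f['cx']-f['fx']*c[0]/c[2],f['cy']+f['fy']*c[1]/c[2]
# predicted tip outline if upright
for off in (0,):
    c=top-[0,0,83]
    q=np.array([proj(c+7.9*np.array([np.cos(a),np.sin(a),0])) for a in np.linspace(0,6.28,60)])
    print('pred tip topmost',(q[q[:,1].argmin()]-180)*2.5,'centre',(np.array(proj(c))-180)*2.5,'x',(q[:,0].min()-180)*2.5,(q[:,0].max()-180)*2.5)
    c=top
    q=np.array([proj(c+18*np.array([np.cos(a),np.sin(a),0])) for a in np.linspace(0,6.28,60)])
    print('pred cork',(q.min(0)-180)*2.5,(q.max(0)-180)*2.5)
# move to nose
n=np.array([541,-237.5,0]);print('delta tool cm',R.T@(n-t)/10)
E
```

```text
top [491.22118712 279.58842213 234.51343093] [  4.51085269   2.2047357  -12.73785243]
pred tip topmost [353.62260596  53.23921499] centre [352.07908301  82.0169147 ] x 321.3905672139798 382.7579203017626
pred cork [242.50658173 177.0544508 ] [465.40485301 366.63335218]
delta tool cm [-51.08874824   6.76809478  22.16386345]
```

carry_out:
  steps:
    - {"x": -2, "y": 0.3, "z": 0, "twist": 0}
    - {"x": -5.5, "y": 0.7, "z": 0, "twist": 0}
    - {"x": -10, "y": 1.3, "z": 0, "twist": 0}
    - {"x": -15, "y": 2, "z": 0, "twist": 0}
    - {"x": -20, "y": 2.6, "z": 0, "twist": 0}
    - {"x": -25, "y": 3.3, "z": 0, "twist": 0}
    - {"x": -30, "y": 4, "z": 0, "twist": 0}
    - {"x": -35, "y": 4.6, "z": 0, "twist": 0}

```text
time: 6.2
tool_pos: [522.7, -78.6, 220.1]
tool_rot: [[0.032, 0.999, -0.002], [0.999, -0.032, 0.0], [0.0, -0.002, -1.0]]
contact_force: [0.3, -0.3, -2.5]
grip_width: 0.402
grasp_force: 69.9
```

carry_out:
  steps:
    - {"x": -5, "y": 0.7, "z": 0.5, "twist": 0}
    - {"x": -9, "y": 1.3, "z": 1, "twist": 0}
    - {"x": -12.5, "y": 1.7, "z": 2, "twist": 0}
    - {"x": -15, "y": 2, "z": 3, "twist": 0}
    - {"x": -16.4, "y": 2.2, "z": 3.7, "twist": 0}
    - {"x": -16.4, "y": 2.2, "z": 4, "twist": 0}
    - {"x": -16.4, "y": 2.2, "z": 4, "twist": 0}
    - {"x": -16.4, "y": 2.2, "z": 4, "twist": 0}

```text
time: 7.2
tool_pos: [541.1, -239.7, 181.8]
tool_rot: [[0.03, 1.0, 0.001], [1.0, -0.03, -0.0], [-0.0, 0.001, -1.0]]
contact_force: [-0.5, 0.1, -2.9]
grip_width: 0.401
grasp_force: 69.9
```

```bash
python3 - <<'E'
from h import *
s=readout.get_state();print(s['tool_pos'],s['contact_force'],s['grip_width'],s['moment'])
snap('wrist','w3');snap('side','s3');snap('scene','c3')
a=cv2.imread('pics/w3.png')[100:400,160:480];b=cv2.imread('pics/s3.png')[210:390,240:400];c=cv2.imread('pics/c3.png')[130:250,130:250]
o=np.zeros((600,800,3),np.uint8)
o[:450,:480]=cv2.resize(a,(480,450));o[:360,480:800]=cv2.resize(b,(320,360));o[360:600,480:720]=cv2.resize(c,(240,240))
cv2.imwrite('pics/m3.png',o)
E
```

```text
[ 541.05047302 -239.65490407  181.82548233] [-0.48511226  0.07593059 -2.86587937] 0.40081494584687816 [ 0.03695931 -0.01890343 -0.06441576]
```

View pics/m3.png

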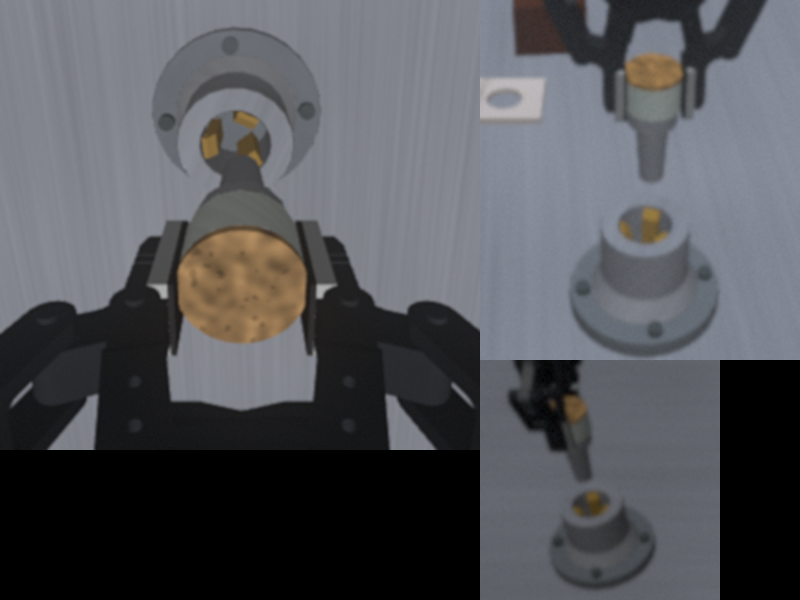

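The wrist part shows the cork centre at crop (242,285) and the mouth centre at about (235.5,142). The side part has cork at (654,72) and mouth at (645,224). The scene part has cork at (576,407) and mouth at (591,503). The shank hangs over the bore, and I'll compute the offset in each camera.

```bash
python3 - <<'E'
from h import *
zt=181.8+11
for n,c,m in(('w3',(160+242/1.5,100+285/1.5),(160+235.5/1.5,100+142/1.5)),('s3',(240+174/2,210+72/2),(240+165/2,210+224/2)),('c3',(130+96/2,130+47/2),(130+111/2,130+143/2))):
    a=pt(n,*c,z=zt);b=pt(n,*m,z=70);print(n,a.round(1),b.round(1),(b-a).round(1), pt(n,*c).round(1),pt(n,*m).round(1))
f=np.load('pics/w3.npz');d=f['d'];v,u=np.mgrid[0:400,0:640]
r=np.stack([(u-f['cx'])/f['fx'],-(v-f['cy'])/f['fy'],-np.ones(u.shape)],-1)@f['rotation'].T
P=f['eye']+d[...,None]*r
m=(abs(P[...,2]-70)<4)&(d>0)&(abs(P[...,0]-541)<45)&(abs(P[...,1]+238)<45)
X=P[m][:,:2]; ang=np.arctan2(*(X-X.mean(0)).T[::-1]);print(m.sum())
h=cv2.minEnclosingCircle(X.astype(np.float32));print('rim',h)
m=(P[...,2]>185)&(P[...,2]<200)&(d>0)&(f['p'][...,0]>f['p'][...,2].astype(int)+25)
print('cork',cv2.minEnclosingCircle(P[m][:,:2].astype(np.float32)),P[m][:,2].mean())
E
```

```text
w3 [ 542.5 -235.4  192.8] [ 539.4 -237.    70. ] [  -3.1   -1.5 -122.8] [ 542.5 -235.1  193.3] [ 538.2 -256.1   14.6]
s3 [ 541.5 -238.6  192.8] [ 537.7 -239.5   70. ] [  -3.9   -0.9 -122.8] [ 541.2 -241.1  194.6] [ 539.  -228.7   59.5]
c3 [ 540.1 -228.   192.8] [ 540.3 -238.2   70. ] [   0.2  -10.2 -122.8] [ 541.  -227.7  193.6] [ 531.  -241.7   60.1]
2731
rim ((538.7704467773438, -238.42832946777344), 29.88616371154785)
cork ((543.2360229492188, -237.5044403076172), 19.853519439697266) 193.0751695395104
```

carry_out:
  steps:
    - {"x": -0.12, "y": -0.35, "z": 0.5, "twist": 0}
    - {"x": -0.12, "y": -0.35, "z": 1.5, "twist": 0}
    - {"x": -0.12, "y": -0.35, "z": 2.5, "twist": 0}
    - {"x": -0.12, "y": -0.35, "z": 3.3, "twist": 0}
    - {"x": -0.12, "y": -0.35, "z": 4.0, "twist": 0}
    - {"x": -0.12, "y": -0.35, "z": 4.6, "twist": 0}
    - {"x": -0.12, "y": -0.35, "z": 5.2, "twist": 0}
    - {"x": -0.12, "y": -0.35, "z": 5.5, "twist": 0}

```text
time: 8.35
tool_pos: [537.2, -241.8, 125.9]
tool_rot: [[0.031, 1.0, -0.0], [1.0, -0.031, 0.0], [0.0, -0.0, -1.0]]
contact_force: [0.4, -0.5, -2.1]
grip_width: 0.397
grasp_force: 69.9
```

carry_out:
  steps:
    - {"x": 0, "y": 0, "z": 0.12, "twist": 0}
    - {"x": 0, "y": 0, "z": 0.24, "twist": 0}
    - {"x": 0, "y": 0, "z": 0.36, "twist": 0}
    - {"x": 0, "y": 0, "z": 0.48, "twist": 0}
    - {"x": 0, "y": 0, "z": 0.6, "twist": 0}
    - {"x": 0, "y": 0, "z": 0.72, "twist": 0}
    - {"x": 0, "y": 0, "z": 0.84, "twist": 0}
    - {"x": 0, "y": 0, "z": 0.96, "twist": 0}

```text
time: 9.35
tool_pos: [537.2, -241.8, 116.6]
tool_rot: [[0.031, 1.0, 0.0], [1.0, -0.031, -0.0], [-0.0, 0.0, -1.0]]
contact_force: [0.6, 0.7, -1.9]
grip_width: 0.403
grasp_force: 69.9
```

carry_out:
  steps:
    - {"x": 0, "y": 0, "z": 0.05, "twist": 0}
    - {"x": 0, "y": 0, "z": 0.1, "twist": 0}
    - {"x": 0, "y": 0, "z": 0.15, "twist": 0}
    - {"x": 0, "y": 0, "z": 0.2, "twist": 0}
    - {"x": 0, "y": 0, "z": 0.25, "twist": 0}
    - {"x": 0, "y": 0, "z": 0.3, "twist": 0}
    - {"x": 0, "y": 0, "z": 0.35, "twist": 0}
    - {"x": 0, "y": 0, "z": 0.4, "twist": 0}

```text
time: 10.35
tool_pos: [537.4, -241.9, 112.8]
tool_rot: [[0.031, 1.0, 0.0], [1.0, -0.031, -0.0], [-0.0, 0.0, -1.0]]
contact_force: [0.9, 0.9, -1.5]
grip_width: 0.403
grasp_force: 69.9
```

carry_out:
  steps:
    - {"x": 0, "y": 0, "z": 0.03, "twist": 0}
    - {"x": 0, "y": 0, "z": 0.06, "twist": 0}
    - {"x": 0, "y": 0, "z": 0.09, "twist": 0}
    - {"x": 0, "y": 0, "z": 0.12, "twist": 0}
    - {"x": 0, "y": 0, "z": 0.15, "twist": 0}
    - {"x": 0, "y": 0, "z": 0.18, "twist": 0}
    - {"x": 0, "y": 0, "z": 0.2, "twist": 0}
    - {"x": 0, "y": 0, "z": 0.2, "twist": 0}

```text
time: 11.35
tool_pos: [537.4, -241.9, 110.8]
tool_rot: [[0.031, 1.0, 0.0], [1.0, -0.031, -0.0], [-0.0, 0.0, -1.0]]
contact_force: [3.2, 0.5, -1.4]
grip_width: 0.401
grasp_force: 69.7
```

carry_out:
  steps:
    - {"x": 0, "y": 0.04, "z": 0, "twist": 0}
    - {"x": 0, "y": 0.06, "z": 0, "twist": 0}
    - {"x": 0, "y": 0.06, "z": 0.03, "twist": 0}
    - {"x": 0, "y": 0.06, "z": 0.06, "twist": 0}
    - {"x": 0, "y": 0.06, "z": 0.09, "twist": 0}
    - {"x": 0, "y": 0.06, "z": 0.12, "twist": 0}
    - {"x": 0, "y": 0.06, "z": 0.15, "twist": 0}
    - {"x": 0, "y": 0.06, "z": 0.15, "twist": 0}

```text
time: 12.35
tool_pos: [537.7, -241.8, 109.1]
tool_rot: [[0.031, 1.0, -0.0], [1.0, -0.031, 0.0], [0.0, -0.0, -1.0]]
contact_force: [0.5, 0.6, -3.0]
grip_width: 0.401
grasp_force: 69.7
```

carry_out:
  steps:
    - {"x": 0, "y": 0, "z": 0.03, "twist": 0}
    - {"x": 0, "y": 0, "z": 0.06, "twist": 0}
    - {"x": 0, "y": 0, "z": 0.09, "twist": 0}
    - {"x": 0, "y": 0, "z": 0.12, "twist": 0}
    - {"x": 0, "y": 0, "z": 0.15, "twist": 0}
    - {"x": 0, "y": 0, "z": 0.18, "twist": 0}
    - {"x": 0, "y": 0, "z": 0.2, "twist": 0}
    - {"x": 0, "y": 0, "z": 0.2, "twist": 0}

```text
time: 13.35
tool_pos: [537.8, -241.8, 107.2]
tool_rot: [[0.031, 1.0, -0.0], [1.0, -0.031, 0.0], [0.0, -0.0, -1.0]]
contact_force: [-0.0, 1.4, -1.2]
grip_width: 0.399
grasp_force: 69.8
```

carry_out:
  steps:
    - {"x": 0, "y": 0, "z": 0.03, "twist": 0}
    - {"x": 0, "y": 0, "z": 0.06, "twist": 0}
    - {"x": 0, "y": 0, "z": 0.09, "twist": 0}
    - {"x": 0, "y": 0, "z": 0.12, "twist": 0}
    - {"x": 0, "y": 0, "z": 0.15, "twist": 0}
    - {"x": 0, "y": 0, "z": 0.18, "twist": 0}
    - {"x": 0, "y": 0, "z": 0.2, "twist": 0}
    - {"x": 0, "y": 0, "z": 0.2, "twist": 0}

```text
time: 14.35
tool_pos: [537.8, -241.8, 105.6]
tool_rot: [[0.031, 1.0, 0.0], [1.0, -0.031, -0.0], [-0.0, 0.0, -1.0]]
contact_force: [-2.0, 2.1, 5.2]
grip_width: 0.402
grasp_force: 70.4
```

carry_out:
  steps:
    - {"x": 0.01, "y": -0.01, "z": 0.01, "twist": 0}
    - {"x": 0.01, "y": -0.01, "z": 0.015, "twist": 0}
    - {"x": 0.01, "y": -0.01, "z": 0.02, "twist": 0}
    - {"x": 0.01, "y": -0.01, "z": 0.025, "twist": 0}
    - {"x": 0.01, "y": -0.01, "z": 0.03, "twist": 0}
    - {"x": 0.01, "y": -0.01, "z": 0.035, "twist": 0}
    - {"x": 0.01, "y": -0.01, "z": 0.04, "twist": 0}
    - {"x": 0.01, "y": -0.01, "z": 0.04, "twist": 0}

```text
time: 15.35
tool_pos: [537.8, -241.8, 105.5]
tool_rot: [[0.031, 1.0, 0.0], [1.0, -0.031, -0.0], [-0.0, 0.0, -1.0]]
contact_force: [-3.3, 2.2, 7.5]
grip_width: 0.4
grasp_force: 70.5
```

carry_out:
  steps:
    - {"x": 0.01, "y": -0.01, "z": 0.01, "twist": 0}
    - {"x": 0.02, "y": -0.02, "z": 0.02, "twist": 0}
    - {"x": 0.02, "y": -0.02, "z": 0.03, "twist": 0}
    - {"x": 0.02, "y": -0.02, "z": 0.04, "twist": 0}
    - {"x": 0.02, "y": -0.02, "z": 0.05, "twist": 0}
    - {"x": 0.02, "y": -0.02, "z": 0.06, "twist": 0}
    - {"x": 0.02, "y": -0.02, "z": 0.07, "twist": 0}
    - {"x": 0.02, "y": -0.02, "z": 0.07, "twist": 0}

```text
time: 16.35
tool_pos: [537.8, -241.8, 105.2]
tool_rot: [[0.031, 1.0, 0.001], [1.0, -0.031, -0.001], [-0.001, 0.001, -1.0]]
contact_force: [-3.0, 2.8, 8.8]
grip_width: 0.404
grasp_force: 70.8
```

carry_out:
  steps:
    - {"x": 0, "y": 0, "z": 0.01, "twist": 0}
    - {"x": 0, "y": 0, "z": 0.02, "twist": 0}
    - {"x": 0, "y": 0, "z": 0.03, "twist": 0}
    - {"x": 0, "y": 0, "z": 0.04, "twist": 0}
    - {"x": 0, "y": 0, "z": 0.05, "twist": 0}
    - {"x": 0, "y": 0, "z": 0.06, "twist": 0}
    - {"x": 0, "y": 0, "z": 0.07, "twist": 0}
    - {"x": 0, "y": 0, "z": 0.07, "twist": 0}

```text
time: 17.35
tool_pos: [537.8, -241.8, 105.0]
tool_rot: [[0.031, 1.0, 0.001], [1.0, -0.031, -0.001], [-0.001, 0.001, -1.0]]
contact_force: [-4.3, 3.5, 11.1]
grip_width: 0.401
grasp_force: 71.1
```

carry_out:
  steps:
    - {"x": 0.02, "y": -0.02, "z": 0.02, "twist": 0}
    - {"x": 0.04, "y": -0.04, "z": 0.04, "twist": 0}
    - {"x": 0.06, "y": -0.06, "z": 0.06, "twist": 0}
    - {"x": 0.06, "y": -0.08, "z": 0.08, "twist": 0}
    - {"x": 0.06, "y": -0.08, "z": 0.1, "twist": 0}
    - {"x": 0.06, "y": -0.08, "z": 0.11, "twist": 0}
    - {"x": 0.06, "y": -0.08, "z": 0.12, "twist": 0}
    - {"x": 0.06, "y": -0.08, "z": 0.12, "twist": 0}

```text
time: 18.35
tool_pos: [537.7, -241.7, 104.7]
tool_rot: [[0.031, 1.0, 0.003], [1.0, -0.031, -0.002], [-0.002, 0.003, -1.0]]
contact_force: [-3.5, 3.1, 14.8]
grip_width: 0.399
grasp_force: 71.4
```

carry_out:
  steps:
    - {"x": 0.02, "y": -0.02, "z": 0.02, "twist": 0}
    - {"x": 0.04, "y": -0.04, "z": 0.04, "twist": 0}
    - {"x": 0.06, "y": -0.07, "z": 0.06, "twist": 0}
    - {"x": 0.06, "y": -0.07, "z": 0.08, "twist": 0}
    - {"x": 0.06, "y": -0.07, "z": 0.1, "twist": 0}
    - {"x": 0.06, "y": -0.07, "z": 0.12, "twist": 0}
    - {"x": 0.06, "y": -0.07, "z": 0.13, "twist": 0}
    - {"x": 0.06, "y": -0.07, "z": 0.13, "twist": 0}

```text
time: 19.35
tool_pos: [537.6, -241.7, 104.3]
tool_rot: [[0.031, 1.0, 0.004], [1.0, -0.031, -0.004], [-0.004, 0.005, -1.0]]
contact_force: [-4.1, 3.4, 20.0]
grip_width: 0.404
grasp_force: 71.9
```

carry_out:
  steps:
    - {"x": 0, "y": 0, "z": 0, "twist": 0}
    - {"x": 0, "y": 0, "z": 0, "twist": 0}
    - {"x": 0, "y": 0, "z": 0, "twist": 0}
    - {"x": 0, "y": 0, "z": 0, "twist": 0}
    - {"x": 0, "y": 0, "z": 0, "twist": 0}
    - {"x": 0, "y": 0, "z": 0, "twist": 0}
    - {"x": 0, "y": 0, "z": 0, "twist": 0}
    - {"x": 0, "y": 0, "z": 0, "twist": 0}

```text
time: 20.35
tool_pos: [537.6, -241.7, 104.3]
tool_rot: [[0.031, 1.0, 0.005], [1.0, -0.031, -0.004], [-0.004, 0.005, -1.0]]
contact_force: [-4.4, 1.7, 19.6]
grip_width: 0.4
grasp_force: 71.9
```

carry_out:
  steps:
    - {"x": 0, "y": 0, "z": -0.05, "twist": 0}
    - {"x": 0, "y": 0, "z": -0.1, "twist": 0}
    - {"x": 0, "y": 0, "z": -0.15, "twist": 0}
    - {"x": 0, "y": 0, "z": -0.2, "twist": 0}
    - {"x": 0, "y": 0, "z": -0.25, "twist": 0}
    - {"x": 0, "y": 0, "z": -0.3, "twist": 0}
    - {"x": 0, "y": 0, "z": -0.35, "twist": 0}
    - {"x": 0, "y": 0, "z": -0.35, "twist": 0}

```text
time: 21.35
tool_pos: [537.5, -241.4, 104.5]
tool_rot: [[0.031, 1.0, 0.003], [1.0, -0.031, -0.002], [-0.002, 0.003, -1.0]]
contact_force: [5.3, -2.6, -0.6]
grip_width: 0.403
grasp_force: 70.0
```

carry_out:
  steps:
    - {"x": -0.02, "y": 0.03, "z": 0, "twist": 0}
    - {"x": -0.04, "y": 0.06, "z": 0, "twist": 0}
    - {"x": -0.06, "y": 0.09, "z": 0, "twist": 0}
    - {"x": -0.07, "y": 0.12, "z": 0, "twist": 0}
    - {"x": -0.07, "y": 0.12, "z": 0, "twist": 0}
    - {"x": -0.07, "y": 0.12, "z": 0, "twist": 0}
    - {"x": -0.07, "y": 0.12, "z": 0, "twist": 0}
    - {"x": -0.07, "y": 0.12, "z": 0, "twist": 0}

```text
time: 22.35
tool_pos: [537.6, -241.4, 104.5]
tool_rot: [[0.031, 1.0, 0.001], [1.0, -0.031, -0.001], [-0.001, 0.001, -1.0]]
contact_force: [5.3, -2.1, 1.1]
grip_width: 0.398
grasp_force: 70.2
```

carry_out:
  steps:
    - {"x": -0.02, "y": 0.03, "z": 0, "twist": 0}
    - {"x": -0.04, "y": 0.06, "z": 0, "twist": 0}
    - {"x": -0.05, "y": 0.08, "z": 0, "twist": 0}
    - {"x": -0.05, "y": 0.08, "z": 0, "twist": 0}
    - {"x": -0.05, "y": 0.08, "z": 0, "twist": 0}
    - {"x": -0.05, "y": 0.08, "z": 0, "twist": 0}
    - {"x": -0.05, "y": 0.08, "z": 0, "twist": 0}
    - {"x": -0.05, "y": 0.08, "z": 0, "twist": 0}
  grip: 0
  force: 20

```text
time: 23.35
tool_pos: [537.8, -241.5, 104.4]
tool_rot: [[0.031, 1.0, -0.001], [1.0, -0.031, 0.0], [0.0, -0.001, -1.0]]
contact_force: [-0.0, -0.4, 5.2]
grip_width: 0.403
grasp_force: 70.4
```

carry_out:
  steps:
    - {"x": 0, "y": 0, "z": 0, "twist": 0}
    - {"x": 0, "y": 0, "z": 0, "twist": 0}
    - {"x": 0, "y": 0, "z": 0, "twist": 0}
    - {"x": 0, "y": 0, "z": 0, "twist": 0}
    - {"x": 0, "y": 0, "z": 0, "twist": 0}
    - {"x": 0, "y": 0, "z": 0, "twist": 0}
    - {"x": 0, "y": 0, "z": 0, "twist": 0}
    - {"x": 0, "y": 0, "z": 0, "twist": 0}
  grip: 1

```text
time: 24.35
tool_pos: [538.0, -241.6, 104.4]
tool_rot: [[0.031, 1.0, 0.0], [1.0, -0.031, -0.0], [-0.0, 0.0, -1.0]]
contact_force: [0.2, 0.3, -0.4]
grip_width: 1.0
grasp_force: 0.0
```

carry_out:
  steps:
    - {"x": 0, "y": 0, "z": -1, "twist": 0}
    - {"x": 0, "y": 0, "z": -3, "twist": 0}
    - {"x": 0, "y": 0, "z": -6, "twist": 0}
    - {"x": 0, "y": 0, "z": -9, "twist": 0}
    - {"x": 0, "y": 0, "z": -11, "twist": 0}
    - {"x": 0, "y": 0, "z": -12, "twist": 0}
    - {"x": 0, "y": 0, "z": -12, "twist": 0}
    - {"x": 0, "y": 0, "z": -12, "twist": 0}

```text
time: 25.35
tool_pos: [537.6, -241.3, 223.4]
tool_rot: [[0.031, 1.0, -0.001], [1.0, -0.031, 0.001], [0.001, -0.001, -1.0]]
contact_force: [-0.1, -0.9, 0.2]
grip_width: 1.001
grasp_force: 0.0
```

```bash
python3 - <<'E'
from h import *
s=readout.get_state();print(s['time'],s['tool_pos'],s['contact_force'])
snap('side','s4');snap('wrist','w4')
b=cv2.imread('pics/s4.png')[120:390,160:480];a=cv2.imread('pics/w4.png')[80:350,160:480]
cv2.imwrite('pics/m4.png',cv2.resize(np.vstack([b,a]),None,fx=1.1,fy=1.1))
f=np.load('pics/w4.npz');d=f['d'];v,u=np.mgrid[0:400,0:640]
P=f['eye']+d[...,None]*(np.stack([(u-f['cx'])/f['fx'],-(v-f['cy'])/f['fy'],-np.ones(u.shape)],-1)@f['rotation'].T)
m=(f['p'][...,0]>f['p'][...,2].astype(int)+25)&(P[...,2]>100)&(P[...,2]<130)
Q=P[m];print(Q.mean(0)); print(np.linalg.lstsq(np.c_[Q[:,:2]-Q.mean(0)[:2],np.ones(len(Q))],Q[:,2],rcond=None)[0])
E
```

```text
25.35 [ 537.56041857 -241.27409359  223.43226459] [-0.07628682 -0.8747245   0.23322516]
[ 538.91334594 -237.68208777  115.86075869]
[-4.28251519e-03 -1.07060399e-02  1.15860759e+02]
```

View pics/m4.png

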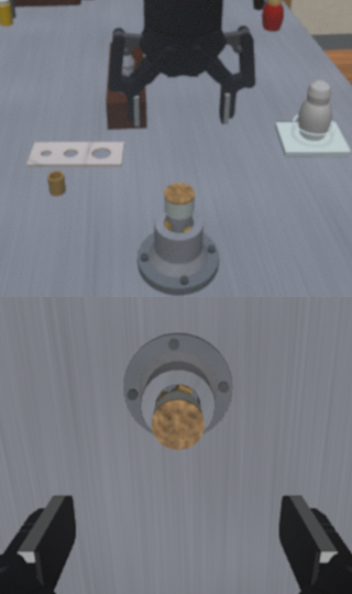

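The center stands upright in the nose at about (179,200) in the picture. Its hub is about 33 mm above the mouth, with roughly 0.01 rad of tilt. The gripper is clear, and the doll and ferrule look undisturbed.

```bash
python3 -c "
from bench import close_job
print(close_job())"
```

```text
the job is handed in; nothing more can be done
None
```

The drive center is jammed upright in the spindle nose after a steady push of about 20 N (wrist reading 19.6–20.0 N held for a second), released and standing on its own; I handed the job in at about 25 s.

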